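# Stow a granite sample in the under-shelf drawer

## Robot

A 6-joint arm with a two-finger parallel gripper is mounted at the origin on the work surface. World frame = base frame: x ahead of the robot, y to its left, z up, the work surface at z = 0. Lengths are in m, angles in rad, forces in N, time in s.
With the tool pointing down it reaches from about 0.4 to 0.925 m from the base axis. Payload 3.4 kg.
Tool frame: the origin (TCP) lies midway between the tips of the shut fingers; the grasp point (between the pads) lies 19 mm behind it; z points along the fingers, y is the direction in which the jaws open and shut (so a half turn about z gives the same grasp; the last joint's range is limited). The gripper opens to 85 mm and grips with 20 to 120 N. Pads are 22 mm wide; open, the fingers measure 114 mm over their backs; the gripper's body (76 mm by 85 mm) begins 54 mm behind the grasp point. The pads swing forward as they close: fully open they stand 13 mm farther back than shut.
Start: joints at [-0.073, 0.307, 1.506, -0, 1.328, -0.073], TCP at [0.575, -0, 0.231] pointing down, gripper open.
Joint ranges: [-3.12, 3.12], [-1.05, 2.28], [0.14, 2.33], [-1.42, 4.57], [0.1, 2.73], [-2.68, 2.68]. Speed limits (rad/s): [2.57, 2.57, 3.14, 3.14, 3.14, 3.14].

## Interface

Orientations are given as a unit quaternion [w, x, y, z].
In Python, from rig import manip gives the robot as it stands.
- The arm moves only by the tool play_rows, never from a script. Its argument "deltas" is a list of rows, each an object with "linear": the shift along the tool's x, y, z in mm, a list of three; "angular": the turn, a rotation vector about the tool's x, y, z in rad, a list of three. In form: [{"linear": [x, y, z], "angular": [wx, wy, wz]}, ...]. A call has 1 to 8 rows; each row shifts and turns the commanded pose from where the row before left it, along the tool's axes as they then stand; what a row does not reach is not made up. A row lasts 1/10 s, in which the tool goes at most 50 mm and 8.59 degrees, less where a joint would pass 70% of its speed; a pose out of reach is approached as far as the arm can. A call is refused whole if a number of a shift passes 50 or a number of a turn 0.15, either way. A call with a gripper value outside its range is refused whole. "gripper" is the closure in counts, from 0 (fully open) to 255 (shut), set as the call begins (left out, the last holds). The fingers move at their own pace and stop on an object; the grip force is fixed at half the most. Time passes only in rows, so rows that do not move let the fingers close. It gives the time, the measured TCP pose, the force and the opening at its end, in the units of the state.
- manip.observe(): the state, without advancing time (a new reading comes with each control period).
- manip.get_image(name): name is "scene" or "side" or "wrist"; returns (picture, depth): 400x640x3 uint8, red, green, blue; 400x640 float32, m along the optical axis (not along the pixel's ray), 0 where there is no reading.
- manip.camera_params(name): a dict with "K" (3x3 intrinsics, pixels), "rvec" (rotation vector, rad) and "tvec" (3), from world to camera coordinates, as OpenCV has them. Camera axes: x right, y down, z forward; pixel columns grow to the right and rows downward; lengths in m; the calibration is good to about 2 mm. A picture is of the moment at which its call begins: read the wrist's pose just before it. camera_params takes no time and is no camera call; for the wrist camera it gives the pose at the moment of the call.
- manip.hand_in(): hands the job in, once; it reports no verdict.
The state is a dict: "time": time; "joint_positions": joint angles; "joint_velocities": joint speeds; "joint_efforts": joint torques, N m; "tool_pos": TCP position; "tool_rot": TCP orientation; "wrist_force": force on the tool from outside, world axes, zero at the start; "wrist_torque": the same for the moment, N m; "grip_width": finger opening in m.
Only numpy, scipy, OpenCV 4.12 (cv2) and the standard library are available. Lean on these libraries where they do the work, as an engineer would, in place of code of your own. Each camera call takes 0.05 s, during which the arm holds its last target.

## Task

Put the loose granite sample disc from the bench away: draw the drawer under the plywood shelf gently out until it comes up against its stop, set the disc down softly, lying flat, in the drawer's empty bay, and push the drawer fully shut again. Leave the other things on the bench and the shelf where they are.

Things in the scene. Friction and masses are not known exactly. Their poses are not given: they have to be found in the camera images.
- cabinet: Low plywood shelf unit fixed on the bench, one drawer under its shelf and an open space below. Origin: at bench height straight below the middle of the shelf's front edge; x into the unit (the drawer opens to -x), y along the edge, z up. Shelf board: x 0 to 240 mm, y -160 to 160 mm, underside z = 161 mm. The shut drawer's face lies at x = 20 mm, so the shelf overhangs it.
- lip (a point): Middle of the top of the upstand, a wooden strip along the whole front edge of the shelf that keeps things from rolling off (cabinet x = 0 to 8 mm, z = 157 to 205 mm); fixed to the cabinet. It stands in the way of a gripper that comes straight down on the knob of the shut drawer: come in tilted about 30 to 40 degrees, from in front and above.
- clamp (a point): Top of the upright handle of a steel toggle clamp fixed on the shelf, 307 mm above the bench; the clamp takes up cabinet x = 12 to 140 mm, y = 67 to 123 mm together with another granite disc that it holds down. Fixed, not part of the job.
- drawer: The plywood drawer, 1.1 kg. Its frame is the cabinet's when shut, and shifts to the cabinet's -x as it comes out (starts 0 to 12 mm out). Slides level with 2.5 N dry friction and slight drag (4 N per m/s), and stays where left. In its own frame: front panel x 20 to 32 mm, z 89 to 157 mm. It runs 125 to 155 mm out to its stop, set differently each time.
- knob (a point): Middle of the head of the drawer's round steel knob: a cylinder 26 mm across and 18 mm long whose axis lies along x; 125 mm above the bench, 30 mm in front of the drawer's face. Behind the head is a neck 14 mm across. Moves with the drawer; axes as the drawer's.
- bay (a point): Middle of the empty bay's floor, on top of it, 97 mm above the bench; moves with the drawer, axes as the drawer's. The bay measures 177 mm (x) by 128 mm (y); walls: front 60 mm, side 46 mm, divider (at +y) 30 mm above its floor. Its rear stays under the shelf: at the stop it is open to above from its front wall (x = -88 mm) over 93 to 123 mm.
- full_bay (a point): Middle of the floor of the drawer's other bay, the same size, beyond the divider; it holds two stowed granite discs like the sample. Moves with the drawer, axes as the drawer's.
- stop_track: Steel track fixed under the shelf, out of sight, carrying the drawer's stop: a wooden cleat with a springy rubber buffer (gives 1 mm per 10 N) that the drawer's back panel strikes. The cleat is set anywhere along 30 mm of the track, so the place of the stop can only be felt: a resistance well above the drawer's friction. Origin: on the track, 158 mm above the bench.
- sample: The loose granite sample disc on the bench, to be stowed: grey stone, 56 mm across, 28 mm thick, 190 g (may vary by a quarter), lying flat. Origin: centre of its underside; z up.
- mug: Blue enamel mug, 82 mm across, 80 mm high, handle to its own +y; origin at the centre of its foot. Leave alone.
- washer: Orange nylon spacer washer, 60 mm across with a 22 mm hole, 10 mm thick, lying flat on the bench; origin at the centre of its underside. Leave alone.
- nut_driver: Steel nut driver with a black handle, 210 mm long, 22 mm high, lying on the bench along its own x; origin at the middle of its underside. Leave alone.
- pickup: Magnetic pickup tool, a slim metal rod 170 mm long and 14 mm thick, lying on the bench along its own x; origin at the middle of its underside. Leave alone.
- bolt: Steel bolt with its nut, 115 mm long, 18 mm high, lying on the bench along its own x; origin at the middle of its underside. Leave alone.
- tin: Small aluminium tin with a lid, 52 mm across, 50 mm high, standing on the shelf; origin at the centre of its underside. Leave alone.
Not all that is in view belongs to the job. What is shaped like the sample but orange is not meant.

How it is judged:
By the outcome, as a careful person would: the job done as asked, in the order asked, and still so for the second after the job is handed in, with the robot touching nothing.
It also fails if it takes over 61 s, if anything falls off the work surface, if the arm or the gripper's body presses on something with over 40 N, if the wrist force passes 120 N, or if a joint passes its speed limit or range.

## Working session

There is one attempt and no reset: what is moved stays moved. The work goes in short steps, Python scripts to look and compute and a tool call to move; the robot and the scene stay as the last step left them, time stands still between calls to the robot, and variables do not carry over. Pictures are saved under pics/ and viewed, and the job is handed in when it is done.

Besides the shell and the picture viewer there is one more tool, called after "Request:" as name(argument=value, ...) on one line, values as JSON. play_rows: Moves the arm, as the interface text tells. Its arguments: {"type":"object","properties":{"deltas":{"type":"array"},"gripper":{"type":"number"}},"required":["deltas"]}

```bash
ls; mkdir -p pics
cat > h.py <<'E'
import numpy as np,cv2
from scipy.spatial.transform import Rotation as R
from rig import manip
def cam(n):
    p=manip.camera_params(n);K=np.array(p["K"],float);Rm=cv2.Rodrigues(np.array(p["rvec"],float))[0];t=np.array(p["tvec"],float).ravel()
    return K,Rm,t
def shot(n,f):
    c=cam(n);im,d=manip.get_image(n)
    cv2.imwrite(f"pics/{f}.png",im[:,:,::-1]);np.savez(f"pics/{f}.npz",im=im,d=d,K=c[0],R=c[1],t=c[2]);return im,d,c
def load(f):
    z=np.load(f"pics/{f}.npz");return z["im"],z["d"],(z["K"],z["R"],z["t"])
def ray(c,u,v):
    K,Rm,t=c;o=-Rm.T@t;r=Rm.T@np.linalg.solve(K,[u,v,1.]);return o,r
def onz(c,u,v,z):
    o,r=ray(c,u,v);return o+r*(z-o[2])/r[2]
def dp(c,d,u,v):
    o,r=ray(c,u,v);return o+r*d[int(round(v)),int(round(u))]
def proj(c,P):
    q=c[1]@np.array(P)+c[2];q=c[0]@q;return q[:2]/q[2]
def cloud(c,d):
    K,Rm,t=c;v,u=np.mgrid[:d.shape[0],:d.shape[1]]
    p=np.stack([(u-K[0,2])/K[0,0]*d,(v-K[1,2])/K[1,1]*d,d],-1);return (p-t)@Rm
E
python3 - <<'E'
from h import *
for n in("scene","side","wrist"):
    im,d,c=shot(n,n+"0");print(n,-c[1].T@c[2],c[1][2],c[0][0,0])
s=manip.observe();print(s)
E
```

```text
pics
scene [ 1.10675612 -0.65912309  1.15219953] [-0.41611911  0.52368911 -0.74336707] 477.1623531251046
side [-0.13440667  1.26089941  1.06123392] [ 0.41827262 -0.75152704 -0.51015206] 507.75255901305616
wrist [0.57513844 0.07355501 0.37223899] [-0.00234744 -0.28748716 -0.95778161] 305.1987848500156
{'time': 0.15, 'joint_positions': array([-7.35020686e-02,  3.07411399e-01,  1.50734657e+00, -1.01030617e-05,
        1.32840691e+00, -7.35042523e-02]), 'joint_velocities': array([ 0.00031788, -0.00165199, -0.0031921 ,  0.00036817,  0.00149643,
        0.00103801]), 'joint_efforts': array([ 7.71606137e-04, -4.57977819e+01, -2.52218986e+01, -9.54763436e-05,
        8.49722768e-03, -4.89260890e-05]), 'tool_pos': array([5.74480948e-01, 8.85591341e-06, 2.30596883e-01]), 'tool_rot': array([-5.91982160e-04,  7.07104931e-01,  7.07108195e-01, -5.17255095e-04]), 'wrist_force': array([0.26255435, 0.78202891, 0.72701027]), 'wrist_torque': array([ 0.00140878, -0.07751513, -0.03541777]), 'grip_width': 0.08518456608689143}
```

View pics/scene0.png

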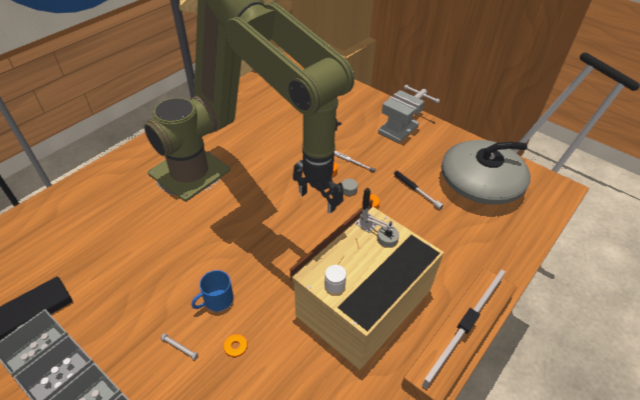

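View pics/side0.png

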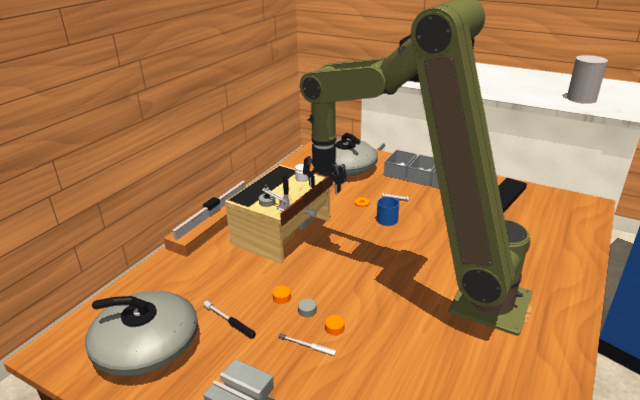

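View pics/wrist0.png

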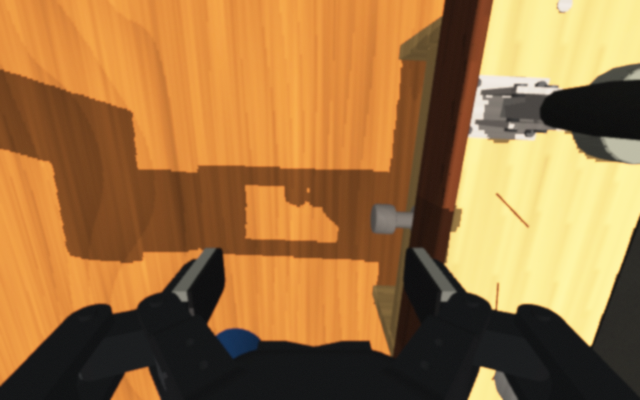

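Scene: cabinet right of the gripper in the scene view, with its face toward the robot. The knob is at wrist pixel (385,218). The grey sample is at side pixel (307,307), between two orange discs. Now measuring.

Run:
```python
from h import *
im,d,c=load("wrist0");P=cloud(c,d)
print("knob",[np.round(P[218,u],4) for u in(372,378,385,392,400,406)])
for v in(205,210,218,226,231):print(v,np.round(P[v,383],4))
# lip front top edge: dark red points height ~0.205
m=(abs(P[...,2]-.205)<.006)&(d>0)&(im[...,0]<150)&(im[...,0]>im[...,2]+25)
q=P[m];print("lip",len(q),q.min(0),q.max(0))
ux=q[:,1];A=np.polyfit(q[:,1],q[:,0],1);print(A)
for lo in np.linspace(q[:,1].min(),q[:,1].max(),7)[:-1]:
    s=q[(q[:,1]>=lo)&(q[:,1]<lo+.03)]
    if len(s):print(round(lo,3),np.percentile(s[:,0],[2,98]).round(4))
for n in("side0","scene0"):
    im,d,c=load(n);P=cloud(c,d);hsv=cv2.cvtColor(im,cv2.COLOR_RGB2HSV)
    m=((hsv[...,1]<70)&(abs(P[...,2]-.028)<.005)&(P[...,0]>.3)&(P[...,0]<.9)&(P[...,1]>.1)&(P[...,1]<.6)).astype(np.uint8)
    k,l,st,ce=cv2.connectedComponentsWithStats(m)
    for i in range(1,k):
        if st[i,4]>30:
            q=P[l==i];print(n,st[i],ce[i],onz(c,*ce[i],.028).round(4),np.ptp(q,0).round(3),((q.min(0)+q.max(0))/2).round(4))
    m=((hsv[...,0]<18)&(hsv[...,0]>8)&(hsv[...,1]>230)&(hsv[...,2]>200)&(P[...,2]>.006)&(P[...,2]<.06)&(d>0)).astype(np.uint8)
    k,l,st,ce=cv2.connectedComponentsWithStats(m)
    for i in range(1,k):
        if st[i,4]>30:
            q=P[l==i];print(n,"orange",st[i],ce[i],q.min(0).round(3),q.max(0).round(3))
    z=P[...,2]
    # shelf/lip
    m=(abs(z-.205)<.004)&(P[...,0]>.5)&(P[...,0]<.9)&(im[...,0]<150)&(im[...,0]>im[...,2]+20);q=P[m]
    if len(q):
        lo,hi=np.argmin(q[:,1]),np.argmax(q[:,1]);print(n,"lip",len(q),q[lo],q[hi],np.polyfit(q[:,1],q[:,0],1))
```

```text
knob [array([ 0.6249, -0.0209,  0.1243]), array([ 0.6274, -0.0163,  0.1364]), array([ 0.6336, -0.017 ,  0.1347]), array([ 0.6393, -0.0167,  0.1353]), array([ 0.6477, -0.0191,  0.1292]), array([ 0.6523, -0.0185,  0.1308])]
205 [ 0.633  -0.008   0.1274]
210 [ 0.632  -0.0106  0.1327]
218 [ 0.6318 -0.0167  0.1354]
226 [ 0.6318 -0.0231  0.1371]
231 [ 0.6328 -0.0288  0.1343]
lip 4326 [ 0.64731041 -0.01999828  0.19901224] [0.75065933 0.1227097  0.21025379]
[0.04149301 0.65133847]
-0.02 [0.6478 0.6558]
0.004 [0.6487 0.6562]
0.028 [0.6498 0.6569]
0.051 [0.6508 0.6585]
0.075 [0.6518 0.6593]
0.099 [0.6527 0.6601]
side0 [298 299  18  13 163] [306.92638037 304.7791411 ] [0.4697 0.3015 0.028 ] [0.053 0.053 0.008] [0.471  0.3002 0.0271]
side0 orange [273 291  18  12  86] [281.41860465 298.18604651] [0.543 0.273 0.006] [0.594 0.316 0.03 ]
side0 orange [325 321  19  14  85] [334.48235294 329.14117647] [0.338 0.316 0.006] [0.391 0.352 0.027]
side0 lip 83 [ 0.6411673  -0.17837037  0.20212877] [0.65454436 0.13946842 0.2040578 ] [0.04971867 0.64872302]
scene0 [342 179  15  12 127] [349.41732283 184.37795276] [0.4795 0.2893 0.028 ] [0.051 0.052 0.009] [0.4796 0.2904 0.0276]
scene0 orange [371 194   9  13  66] [374.93939394 199.83333333] [0.559 0.266 0.019] [0.6   0.308 0.032]
scene0 lip 391 [ 0.65077608 -0.18243216  0.20633541] [0.70063216 1.75095076 0.20283969] [-0.00764823  0.65081975]
```

```bash
cat >> h.py <<'E'
PSI=-0.0415
O=np.array([.648,-.0205,0])
CX=np.array([np.cos(PSI),np.sin(PSI),0]);CY=np.array([-np.sin(PSI),np.cos(PSI),0]);CZ=np.array([0,0,1.])
def c2w(p):return O+CX*p[0]+CY*p[1]+CZ*p[2]
def w2c(p):
    p=np.array(p)-O;return np.array([p@CX,p@CY,p[2]])
def Rt(deg,flip=1):  # tool x toward cabinet -x (flip=1)
    a=np.radians(deg);z=np.sin(a)*CX-np.cos(a)*CZ;x=flip*(-np.cos(a)*CX-np.sin(a)*CZ)
    return np.stack([x,np.cross(z,x),z],1)
def cur(s=None):
    s=s or manip.observe();w,x,y,z=s["tool_rot"];return np.array(s["tool_pos"]),R.from_quat([x,y,z,w]).as_matrix()
def todo(Pt=None,Rg=None):
    p,M=cur()
    if Rg is not None:
        print("rotvec tool",R.from_matrix(M.T@Rg).as_rotvec().round(3))
        if Pt is not None: print("lin mm in TARGET tool axes",(Rg.T@(Pt-p)*1000).round(1))
    if Pt is not None: print("lin mm in tool axes",(M.T@(Pt-p)*1000).round(1))
E
python3 - <<'E'
from h import *
K=np.array([.634,-.019,.125]);print(w2c(K))
Rg=Rt(40);print(Rg)
G=K+Rg[:,2]*.019
todo(G-Rg[:,2]*.07,Rg)
im,d,c=load("scene0");P=cloud(c,d)
print("tin",w2c(P[272,335]),P[283,335])
E
```

```text
[-0.01405018  0.00091788  0.125     ]
[[-7.65384878e-01  4.14880888e-02  6.42234169e-01]
 [ 3.17817199e-02  9.99138999e-01 -2.66680294e-02]
 [-6.42787610e-01  3.46944695e-18 -7.66044443e-01]]
rotvec tool [-0.533 -0.556 -1.461]
lin mm in TARGET tool axes [ 21.7 -16.5  68.6]
lin mm in tool axes [-17.7  26.9  66.5]
tin [ 0.09722615 -0.10705098  0.22649256] [ 0.75724158 -0.15186679  0.22006633]
```

Request:
play_rows(deltas=[{"linear":[0,0,0],"angular":[-0.0444,-0.0463,-0.1218]},{"linear":[0,0,0],"angular":[-0.0444,-0.0463,-0.1218]},{"linear":[0,0,0],"angular":[-0.0444,-0.0463,-0.1218]},{"linear":[0,0,0],"angular":[-0.0444,-0.0463,-0.1218]},{"linear":[0,0,0],"angular":[-0.0444,-0.0463,-0.1218]},{"linear":[0,0,0],"angular":[-0.0444,-0.0463,-0.1218]},{"linear":[0,0,0],"angular":[-0.0444,-0.0463,-0.1218]},{"linear":[0,0,0],"angular":[-0.0444,-0.0463,-0.1218]}], gripper=0)

```text
time: 0.95
tool_pos: [0.5746, 0.0004, 0.2312]
tool_rot: [0.245, 0.272, 0.931, -0.005]
wrist_force: [0.3, 0.2, 0.3]
grip_width: 0.0851
```

Request:
play_rows(deltas=[{"linear":[0,0,0],"angular":[-0.0444,-0.0463,-0.1218]},{"linear":[0,0,0],"angular":[-0.0444,-0.0463,-0.1218]},{"linear":[0,0,0],"angular":[-0.0444,-0.0463,-0.1218]},{"linear":[0,0,0],"angular":[-0.0444,-0.0463,-0.1218]},{"linear":[0,0,0],"angular":[0,0,0]}])

```text
time: 1.45
tool_pos: [0.5726, 0.0013, 0.2289]
tool_rot: [0.329, 0.05, 0.943, -0.004]
wrist_force: [-0.5, -0.1, 0.1]
grip_width: 0.0852
```

Run:
```python
from h import *
im,d,c=shot("wrist","wrist1")
K=np.array([.634,-.019,.125]);Rg=Rt(40);todo(K+Rg[:,2]*(.019-.07),Rg);s=manip.observe();print(s["time"],s["joint_positions"],s["tool_pos"],proj(c,K))
```

```text
rotvec tool [-0.016 -0.026 -0.061]
lin mm in TARGET tool axes [ 20.5 -17.8  68.5]
lin mm in tool axes [ 17.6 -17.8  69.2]
1.5 [-0.07542422  0.07585529  2.0643729   0.01917534  0.32985549 -1.554529  ] [0.5736697  0.00128146 0.22967262] [294.22141133 173.94132612]
```

View pics/wrist1.png

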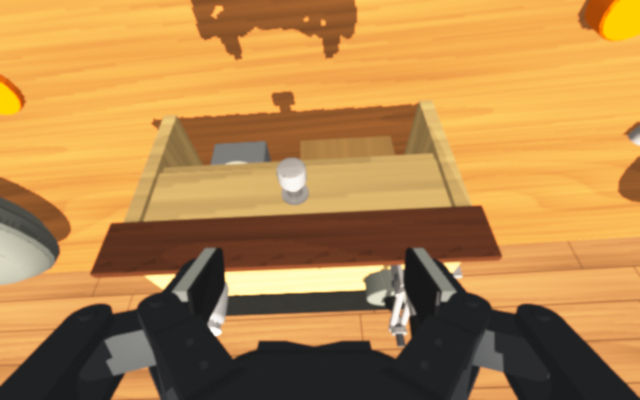

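Run:
```python
from h import *
from scipy.optimize import fsolve,least_squares
obs=[((.3074,1.5073,1.3284),(np.hypot(.57448,0),.2306)),((.07586,2.06437,.32986),(.5737,.2297))]
def f(p,j):
    a,b,L,h=p;q=np.cumsum(j);return np.array([a*np.sin(q[0])+b*np.sin(q[1])+L*np.sin(q[2]),h+a*np.cos(q[0])+b*np.cos(q[1])+L*np.cos(q[2])])
r=least_squares(lambda p:np.concatenate([f(p,j)-x for j,x in obs]),[.45,.4,.25,.2]);p=r.x;print(p,r.cost)
for x,z,t in((.622,.11,40),(.622,.11,35),(.49,.11,40),(.49,.11,35),(.49,.11,30),(.43,.2,40),(.46,.17,40)):
    T=np.pi-np.radians(t)
    s=least_squares(lambda j:np.concatenate([f(p,j)-[x,z],[sum(j)-T]]),[.1,2,.4]);print(x,z,t,s.x.round(3),s.cost)
```

```text
[ 0.73967132  0.36189595  0.34211484 -0.04488847] 1.9337285859122195e-18
0.622 0.11 40 [ 0.266  2.265 -0.088] 3.0717837518829177e-25
0.622 0.11 35 [0.266 2.183 0.082] 9.940273333016675e-29
0.49 0.11 40 [ 0.129  2.507 -0.192] 1.400841426115508e-22
0.49 0.11 35 [ 0.122  2.421 -0.013] 4.096910038961578e-25
0.49 0.11 30 [0.126 2.341 0.151] 2.4965853943216043e-27
0.43 0.2 40 [-0.095  2.352  0.186] 2.7764206078286392e-30
0.46 0.17 40 [-0.012  2.395  0.061] 9.849205735596324e-31
```

Run:
```python
from h import *
im,d,c=load("wrist1");P=cloud(c,d)
# knob head: grey pixels near
hsv=cv2.cvtColor(im,cv2.COLOR_RGB2HSV)
for v in range(155,205,4):
    u=[u for u in range(262,325) if hsv[v,u,1]<45]
    if u:
        q=P[v,u];print(v,u[0],u[-1],q[0].round(4),q[len(u)//2].round(4),q[-1].round(4))
K=np.array([.634,-.019,.125]);Rg=Rt(33);todo(K+Rg[:,2]*(.019-.06),Rg)
```

```text
155 262 267 [ 0.7091 -0.073   0.028 ] [ 0.7141 -0.0705  0.0237] [ 0.7255 -0.0712  0.0132]
159 262 296 [ 0.7099 -0.0727  0.0341] [ 0.6251 -0.0233  0.115 ] [ 0.6249 -0.0162  0.116 ]
163 281 302 [ 0.6239 -0.029   0.12  ] [ 0.6259 -0.0198  0.1193] [ 0.6259 -0.0111  0.1202]
167 278 304 [ 0.6256 -0.0319  0.1228] [ 0.6254 -0.0205  0.1242] [ 0.6264 -0.0094  0.1244]
171 277 304 [ 0.6264 -0.0327  0.1265] [ 0.6248 -0.0203  0.1291] [ 0.628  -0.0096  0.1276]
175 278 305 [ 0.6259 -0.0315  0.1314] [ 0.6255 -0.0195  0.1329] [ 0.6337 -0.0095  0.1274]
179 279 305 [ 0.6308 -0.0316  0.1318] [ 0.6267 -0.0196  0.1363] [ 0.6385 -0.0101  0.128 ]
183 280 304 [ 0.6365 -0.0318  0.1318] [ 0.6309 -0.0203  0.1372] [ 0.6409 -0.0112  0.1305]
187 283 305 [ 0.6405 -0.0298  0.1334] [ 0.6384 -0.0197  0.1359] [ 0.6619 -0.0128  0.1193]
191 283 306 [ 0.6599 -0.0337  0.1235] [ 0.6522 -0.021   0.1302] [ 0.6604 -0.0117  0.1252]
195 283 306 [ 0.66   -0.0336  0.1281] [ 0.6577 -0.0218  0.1308] [ 0.6611 -0.0119  0.1293]
199 285 304 [ 0.6613 -0.0318  0.132 ] [ 0.6611 -0.0223  0.1329] [ 0.6616 -0.0138  0.1334]
203 291 297 [ 0.6626 -0.0262  0.1361] [ 0.6622 -0.0233  0.1366] [ 0.6625 -0.0205  0.1367]
rotvec tool [-0.012  0.096 -0.062]
lin mm in TARGET tool axes [  5.7 -17.8  80.1]
lin mm in tool axes [ 12.3 -17.4  79.4]
```

Request:
play_rows(deltas=[{"linear":[0,0,0],"angular":[-0.012,0.096,-0.062]},{"linear":[2,-6,26],"angular":[0,0,0]},{"linear":[2,-7,27],"angular":[0,0,0]},{"linear":[2,-6,27],"angular":[0,0,0]},{"linear":[0,0,0],"angular":[0,0,0]}])

```text
time: 2.0
tool_pos: [0.613, -0.019, 0.1572]
tool_rot: [0.282, 0.019, 0.959, -0.006]
wrist_force: [0.0, -0.2, -0.5]
grip_width: 0.0852
```

Run:
```python
from h import *
im,d,c=shot("wrist","wrist2")
K=np.array([.6345,-.0205,.125]);Rg=Rt(33);todo(K+Rg[:,2]*.019,Rg);s=manip.observe();print(s["time"],s["joint_positions"],s["tool_pos"],proj(c,K))
```

```text
rotvec tool [ 0.    -0.002  0.002]
lin mm in TARGET tool axes [-0.  -0.9 59.1]
lin mm in tool axes [-0.1 -0.9 59.1]
2.05 [-0.12840876  0.24530266  2.01427518  0.15531519  0.31307326 -1.79395203] [ 0.61272029 -0.01873194  0.15858882] [312.29347008 225.62073839]
```

View pics/wrist2.png

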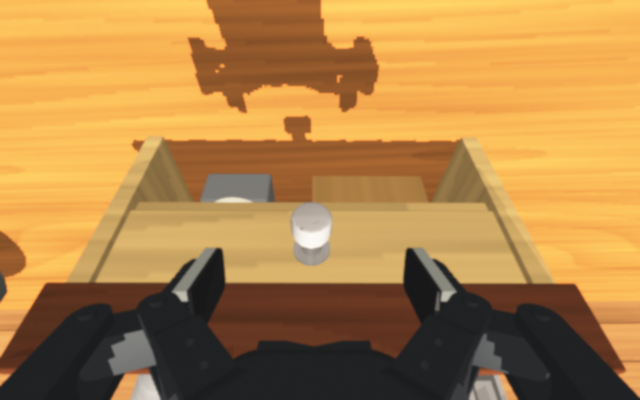

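```bash
cat > kin.py <<'E'
import numpy as np
from h import *
from scipy.optimize import least_squares
def fk(p,j):
    a,b,L,h,e=p
    def Rz(t):return R.from_euler('z',t).as_matrix()
    def Ry(t):return R.from_euler('y',t).as_matrix()
    M=Rz(j[0])@Ry(j[1]);x=np.array([0,0,h])+M@[0,0,a];M=M@Ry(j[2]);x=x+M@[e,0,0];M=M@Rz(j[3]);x=x+M@[0,0,b];M=M@Ry(j[4])@Rz(j[5]);x=x+M@[0,0,L];return x,M
D=[([-7.35e-2,.30741,1.50735,0,1.32841,-.0735],[.57448,0,.2306]),
([-0.07542422,0.07585529,2.0643729,0.01917534,0.32985549,-1.554529],[0.5736697,0.00128146,0.22967262]),
([-0.12840876,0.24530266,2.01427518,0.15531519,0.31307326,-1.79395203],[0.61272029,-0.01873194,0.15858882])]
E
python3 - <<'E'
from kin import *
for e0 in (0,):
    r=least_squares(lambda p:np.concatenate([fk(p,j)[0]-x for j,x in D]),[.5,.4,.25,.2,0]);print(r.x,r.fun.round(4))
print([fk(r.x,j)[1].round(2) for j,_ in D])
print(cur()[1].round(2))
E
```

```text
[0.64841497 0.42462126 0.39559829 0.24487634 0.14335365] [-0.003  -0.0421 -0.005   0.0005 -0.0422  0.0024 -0.0071 -0.0405  0.0026]
[array([[-1.,  0., -0.],
       [-0.,  1.,  0.],
       [ 0.,  0., -1.]]), array([[-0.1 , -0.78,  0.62],
       [-0.99,  0.09, -0.04],
       [-0.03, -0.62, -0.78]]), array([[-0.04, -0.84,  0.54],
       [-1.  ,  0.03, -0.02],
       [ 0.  , -0.54, -0.84]])]
[[-0.84  0.04  0.54]
 [ 0.03  1.   -0.02]
 [-0.54 -0.   -0.84]]
```

```bash
cat >> kin.py <<'E'
def fk2(p,j):
    x,M=fk(p[:5],j);return x+R.from_euler('z',j[0]).as_matrix()@[p[6],p[5],0],M@R.from_euler('z',-np.pi/2).as_matrix()
def fit():
    return least_squares(lambda p:np.concatenate([np.concatenate([(fk2(p,j)[0]-x) for j,x in D]),(p-[.5,.4,.3,.3,0,.04,0])*1e-3]),[.5,.4,.3,.3,0,.04,0])
def ik(p,x,Rg,j0):
    lo=[-3.12,-1.05,.14,-1.42,.1,-2.68];hi=[3.12,2.28,2.33,4.57,2.73,2.68]
    def g(j):
        y,M=fk2(p,j);return np.concatenate([(y-x)*5,R.from_matrix(M.T@Rg).as_rotvec()])
    return least_squares(g,np.clip(j0,np.array(lo)+.01,np.array(hi)-.01),bounds=(lo,hi))
E
python3 - <<'E'
from kin import *
r=fit();p=r.x;print(p.round(4),(r.fun[:9]*1e3).round(2))
print(fk2(p,D[2][0])[1].round(3),cur()[1].round(3))
K=np.array([.6345,-.0205,.125])
for t in(33,):
    j=D[2][0];Rg=Rt(t)
    for o in (0,30,60,90,120,150):
        s=ik(p,K-CX*o/1000+Rg[:,2]*.019,Rg,j);j=s.x;print(t,o,j.round(3),s.cost.round(6))
E
```

```text
[0.6465 0.4166 0.3712 0.1922 0.1092 0.0422 0.    ] [ 0.    0.01  0.    0.   -0.   -0.   -0.   -0.    0.  ]
[[ 0.839 -0.039  0.543]
 [-0.033 -0.999 -0.022]
 [ 0.543  0.001 -0.84 ]] [[-0.839  0.039  0.543]
 [ 0.033  0.999 -0.022]
 [-0.543 -0.001 -0.84 ]]
33 0 [ 0.179  0.427  2.057 -1.42   0.405 -2.68 ] 0.15368
33 30 [ 0.203  0.402  2.103 -1.42   0.425 -2.68 ] 0.14532
33 60 [ 0.228  0.377  2.15  -1.42   0.445 -2.68 ] 0.136651
33 90 [ 0.255  0.352  2.196 -1.42   0.463 -2.68 ] 0.127629
33 120 [ 0.284  0.326  2.243 -1.42   0.479 -2.68 ] 0.118213
33 150 [ 0.315  0.298  2.29  -1.42   0.493 -2.68 ] 0.108376
```

Fit is exact; the tool-frame sign needs a half turn.

```bash
sed -i "s/'z',-np.pi\/2/'z',np.pi\/2/" kin.py
python3 - <<'E'
from kin import *
r=fit();p=r.x;np.save("p.npy",p)
K=np.array([.6345,-.0205,.125])
for t in(33,30,25,20):
    j=D[2][0];Rg=Rt(t)
    for o in (0,30,60,90,120,150):
        s=ik(p,K-CX*o/1000+Rg[:,2]*.019,Rg,j);j=s.x;print(t,o,j.round(3),s.cost.round(6))
E
```

```text
33 0 [-0.124  0.365  2.01   0.23   0.197 -1.866] 0.0
33 30 [-0.13   0.335  2.072  0.292  0.167 -1.933] 0.0
33 60 [-0.137  0.306  2.133  0.382  0.139 -2.029] 0.0
33 90 [-0.145  0.276  2.193  0.515  0.114 -2.17 ] 0.0
33 120 [-0.157  0.245  2.249  0.699  0.1   -2.364] 6e-06
33 150 [-0.177  0.214  2.304  0.94   0.1   -2.622] 5.5e-05
30 0 [-0.121  0.364  1.967  0.139  0.291 -1.773] 0.0
30 30 [-0.126  0.333  2.029  0.165  0.261 -1.804] 0.0
30 60 [-0.133  0.302  2.089  0.2    0.232 -1.844] 0.0
30 90 [-0.14   0.271  2.149  0.244  0.205 -1.896] 0.0
30 120 [-0.149  0.24   2.208  0.304  0.181 -1.963] 0.0
30 150 [-0.16   0.208  2.266  0.383  0.159 -2.052] 0.0
25 0 [-0.116  0.37   1.895  0.074  0.442 -1.706] 0.0
25 30 [-0.121  0.338  1.957  0.084  0.412 -1.72 ] 0.0
25 60 [-0.127  0.306  2.018  0.096  0.385 -1.738] 0.0
25 90 [-0.134  0.273  2.078  0.111  0.358 -1.758] 0.0
25 120 [-0.141  0.24   2.136  0.129  0.334 -1.783] 0.0
25 150 [-0.15   0.206  2.193  0.15   0.311 -1.812] 0.0
20 0 [-0.112  0.385  1.823  0.044  0.586 -1.674] 0.0
20 30 [-0.117  0.351  1.886  0.049  0.557 -1.683] 0.0
20 60 [-0.122  0.318  1.947  0.054  0.53  -1.693] 0.0
20 90 [-0.127  0.284  2.007  0.061  0.504 -1.705] 0.0
20 120 [-0.134  0.25   2.066  0.068  0.479 -1.718] 0.0
20 150 [-0.142  0.215  2.123  0.077  0.457 -1.734] 0.0
```

Run:
```python
from h import *
K=np.array([.6325,-.0205,.125]);Rg=Rt(30);todo(K+Rg[:,2]*.019,Rg)
```

```text
rotvec tool [0.    0.051 0.002]
lin mm in TARGET tool axes [-0.4 -0.9 58. ]
lin mm in tool axes [ 2.6 -1.  58. ]
```

Request:
play_rows(deltas=[{"linear":[0,0,0],"angular":[0,0.051,0.002]},{"linear":[0,-1,15],"angular":[0,0,0]},{"linear":[-0.4,0,15],"angular":[0,0,0]},{"linear":[0,0,10],"angular":[0,0,0]},{"linear":[0,0,10],"angular":[0,0,0]},{"linear":[0,0,8],"angular":[0,0,0]},{"linear":[0,0,0],"angular":[0,0,0]}])

```text
time: 2.75
tool_pos: [0.6419, -0.0208, 0.1089]
tool_rot: [0.259, 0.019, 0.966, -0.005]
wrist_force: [-0.3, -0.4, 0.6]
grip_width: 0.0855
```

Run:
```python
from h import *
im,d,c=shot("wrist","wrist3")
K=np.array([.6325,-.0205,.125]);Rg=Rt(30);todo(K+Rg[:,2]*.019,Rg);s=manip.observe();print(s["time"],s["joint_positions"],s["wrist_force"])
```

```text
rotvec tool [0.    0.002 0.002]
lin mm in TARGET tool axes [0.3 0.  0.8]
lin mm in tool axes [0.3 0.  0.8]
2.8 [-0.12193949  0.36048532  1.97237518  0.14430246  0.28750243 -1.78132968] [-0.69361373 -0.46676457 -0.51940125]
```

View pics/wrist3.png

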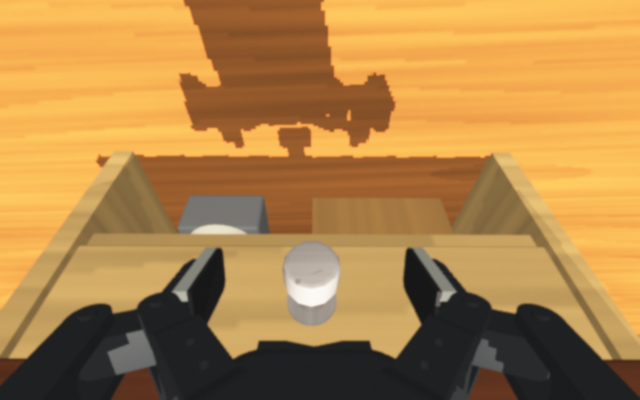

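The knob (312,270) is centred between the pads and nothing touches. Closing.

Request:
play_rows(deltas=[{"linear":[0,0,0],"angular":[0,0,0]},{"linear":[0,0,0],"angular":[0,0,0]},{"linear":[0,0,0],"angular":[0,0,0]},{"linear":[0,0,0],"angular":[0,0,0]},{"linear":[0,0,0],"angular":[0,0,0]},{"linear":[0,0,0],"angular":[0,0,0]}], gripper=255)

```text
time: 3.4
tool_pos: [0.6426, -0.022, 0.1111]
tool_rot: [0.261, 0.019, 0.965, -0.006]
wrist_force: [-0.8, -5.0, 1.9]
grip_width: 0.0238
```

Run:
```python
from h import *
p,M=cur();print((M.T@-CX).round(4));s=manip.observe();print(s["grip_width"],s["wrist_force"])
```

```text
[ 0.8634  0.0019 -0.5045]
0.023816177978831923 [-0.80544897 -4.96745202  1.90166924]
```

Request:
play_rows(deltas=[{"linear":[1.73,0,-1.01],"angular":[0,0,0]},{"linear":[3.45,0,-2.02],"angular":[0,0,0]},{"linear":[5.18,0,-3.02],"angular":[0,0,0]},{"linear":[5.18,0,-3.02],"angular":[0,0,0]},{"linear":[5.18,0,-3.02],"angular":[0,0,0]},{"linear":[5.18,0,-3.02],"angular":[0,0,0]}])

```text
time: 4.0
tool_pos: [0.6133, -0.0208, 0.1111]
tool_rot: [0.262, 0.019, 0.965, -0.006]
wrist_force: [1.7, -4.3, -1.9]
grip_width: 0.0239
```

Run:
```python
from h import *
s=manip.observe();p,M=cur(s);print((M.T@-CX).round(4),w2c(p),s["joint_positions"],w2c(s["wrist_force"]+O).round(2),s["grip_width"])
```

```text
[ 0.8629  0.0017 -0.5054] [-0.03469323 -0.0017134   0.11110542] [-0.12898676  0.3280658   2.03277043  0.17184167  0.25618721 -1.81513321] [ 1.88 -4.25 -1.92] 0.02389733204318655
```

Request:
play_rows(deltas=[{"linear":[5.18,0,-3.02],"angular":[0,0,0]},{"linear":[5.18,0,-3.02],"angular":[0,0,0]},{"linear":[5.18,0,-3.02],"angular":[0,0,0]},{"linear":[5.18,0,-3.02],"angular":[0,0,0]},{"linear":[5.18,0,-3.02],"angular":[0,0,0]},{"linear":[5.18,0,-3.02],"angular":[0,0,0]},{"linear":[5.18,0,-3.02],"angular":[0,0,0]},{"linear":[5.18,0,-3.02],"angular":[0,0,0]}])

```text
time: 4.8
tool_pos: [0.5652, -0.0187, 0.1111]
tool_rot: [0.262, 0.019, 0.965, -0.006]
wrist_force: [2.9, -4.2, -3.1]
grip_width: 0.0243
```

Request:
play_rows(deltas=[{"linear":[5.18,0,-3.02],"angular":[0,0,0]},{"linear":[5.18,0,-3.02],"angular":[0,0,0]},{"linear":[5.18,0,-3.02],"angular":[0,0,0]},{"linear":[5.18,0,-3.02],"angular":[0,0,0]},{"linear":[3.45,0,-2.02],"angular":[0,0,0]},{"linear":[1.73,0,-1.01],"angular":[0,0,0]}])

```text
time: 5.4
tool_pos: [0.5348, -0.0173, 0.1111]
tool_rot: [0.261, 0.019, 0.965, -0.006]
wrist_force: [3.0, -4.1, -1.7]
grip_width: 0.024
```

Run:
```python
from h import *
s=manip.observe();p,M=cur(s);print((M.T@-CX).round(4),w2c(p),s["joint_positions"],w2c(s["wrist_force"]+O).round(2),s["grip_width"])
```

```text
[ 0.8632  0.0018 -0.5048] [-0.11325072 -0.00153968  0.11107902] [-0.14857161  0.2462172   2.18848943  0.2899392   0.18779709 -1.95082752] [ 3.18 -3.94 -1.74] 0.02402577125077083
```

Request:
play_rows(deltas=[{"linear":[1.73,0,-1.01],"angular":[0,0,0]},{"linear":[1.73,0,-1.01],"angular":[0,0,0]},{"linear":[1.73,0,-1.01],"angular":[0,0,0]},{"linear":[1.73,0,-1.01],"angular":[0,0,0]},{"linear":[1.73,0,-1.01],"angular":[0,0,0]}])

```text
time: 5.9
tool_pos: [0.5251, -0.0169, 0.1111]
tool_rot: [0.261, 0.019, 0.965, -0.006]
wrist_force: [2.9, -4.8, -1.1]
grip_width: 0.0238
```

Request:
play_rows(deltas=[{"linear":[1.73,0,-1.01],"angular":[0,0,0]},{"linear":[1.73,0,-1.01],"angular":[0,0,0]}])

```text
time: 6.1
tool_pos: [0.5211, -0.0167, 0.1111]
tool_rot: [0.261, 0.019, 0.965, -0.006]
wrist_force: [2.6, -4.9, -2.4]
grip_width: 0.024
```

Request:
play_rows(deltas=[{"linear":[1.73,0,-1.01],"angular":[0,0,0]}])

```text
time: 6.2
tool_pos: [0.5191, -0.0167, 0.1111]
tool_rot: [0.262, 0.019, 0.965, -0.006]
wrist_force: [2.7, -4.1, -2.2]
grip_width: 0.0242
```

Request:
play_rows(deltas=[{"linear":[1.73,0,-1.01],"angular":[0,0,0]}])

```text
time: 6.3
tool_pos: [0.5171, -0.0166, 0.1111]
tool_rot: [0.261, 0.019, 0.965, -0.006]
wrist_force: [3.0, -5.1, -1.2]
grip_width: 0.024
```

Request:
play_rows(deltas=[{"linear":[1.73,0,-1.01],"angular":[0,0,0]}])

```text
time: 6.4
tool_pos: [0.5151, -0.0165, 0.1111]
tool_rot: [0.261, 0.019, 0.965, -0.006]
wrist_force: [2.8, -4.0, -2.2]
grip_width: 0.0238
```

Request:
play_rows(deltas=[{"linear":[1.73,0,-1.01],"angular":[0,0,0]}])

```text
time: 6.5
tool_pos: [0.5131, -0.0164, 0.1111]
tool_rot: [0.261, 0.019, 0.965, -0.006]
wrist_force: [1.9, -4.5, -2.7]
grip_width: 0.024
```

Request:
play_rows(deltas=[{"linear":[1.73,0,-1.01],"angular":[0,0,0]}])

```text
time: 6.6
tool_pos: [0.511, -0.0163, 0.1111]
tool_rot: [0.261, 0.019, 0.965, -0.006]
wrist_force: [2.0, -4.1, 0.1]
grip_width: 0.0241
```

Request:
play_rows(deltas=[{"linear":[1.73,0,-1.01],"angular":[0,0,0]}])

```text
time: 6.7
tool_pos: [0.509, -0.0162, 0.1111]
tool_rot: [0.261, 0.019, 0.965, -0.006]
wrist_force: [1.6, -4.1, -1.9]
grip_width: 0.0242
```

Request:
play_rows(deltas=[{"linear":[1.73,0,-1.01],"angular":[0,0,0]}])

```text
time: 6.8
tool_pos: [0.507, -0.0161, 0.1111]
tool_rot: [0.261, 0.019, 0.965, -0.006]
wrist_force: [2.0, -4.8, -1.1]
grip_width: 0.0239
```

Request:
play_rows(deltas=[{"linear":[1.73,0,-1.01],"angular":[0,0,0]}])

```text
time: 6.9
tool_pos: [0.505, -0.016, 0.111]
tool_rot: [0.261, 0.019, 0.965, -0.006]
wrist_force: [2.7, -4.2, -1.5]
grip_width: 0.0246
```

Request:
play_rows(deltas=[{"linear":[1.73,0,-1.01],"angular":[0,0,0]}])

```text
time: 7.0
tool_pos: [0.503, -0.0159, 0.111]
tool_rot: [0.261, 0.019, 0.965, -0.006]
wrist_force: [2.5, -5.3, -0.2]
grip_width: 0.0238
```

Request:
play_rows(deltas=[{"linear":[1.73,0,-1.01],"angular":[0,0,0]}])

```text
time: 7.1
tool_pos: [0.501, -0.0159, 0.1111]
tool_rot: [0.261, 0.019, 0.965, -0.006]
wrist_force: [1.9, -3.9, -1.4]
grip_width: 0.0246
```

Request:
play_rows(deltas=[{"linear":[1.73,0,-1.01],"angular":[0,0,0]}])

```text
time: 7.2
tool_pos: [0.499, -0.0158, 0.111]
tool_rot: [0.261, 0.019, 0.965, -0.006]
wrist_force: [2.7, -4.8, -0.9]
grip_width: 0.0242
```

Request:
play_rows(deltas=[{"linear":[1.73,0,-1.01],"angular":[0,0,0]}])

```text
time: 7.3
tool_pos: [0.4972, -0.0157, 0.1111]
tool_rot: [0.261, 0.019, 0.965, -0.006]
wrist_force: [7.6, -2.8, -7.3]
grip_width: 0.0239
```

Request:
play_rows(deltas=[{"linear":[1.73,0,-1.01],"angular":[0,0,0]}])

```text
time: 7.4
tool_pos: [0.4961, -0.0157, 0.1112]
tool_rot: [0.262, 0.019, 0.965, -0.006]
wrist_force: [14.7, -2.7, -16.4]
grip_width: 0.0241
```

Request:
play_rows(deltas=[{"linear":[1.73,0,-1.01],"angular":[0,0,0]}])

```text
time: 7.5
tool_pos: [0.4952, -0.0157, 0.1112]
tool_rot: [0.262, 0.019, 0.965, -0.006]
wrist_force: [21.0, 0.9, -24.1]
grip_width: 0.024
```

Request:
play_rows(deltas=[{"linear":[-2.6,0,1.5],"angular":[0,0,0]},{"linear":[0,0,0],"angular":[0,0,0]}])

```text
time: 7.7
tool_pos: [0.4972, -0.0157, 0.1111]
tool_rot: [0.262, 0.019, 0.965, -0.006]
wrist_force: [6.8, -2.6, -5.9]
grip_width: 0.024
```

Request:
play_rows(deltas=[{"linear":[0,0,0],"angular":[0,0,0]},{"linear":[0,0,0],"angular":[0,0,0]},{"linear":[0,0,0],"angular":[0,0,0]},{"linear":[0,0,0],"angular":[0,0,0]},{"linear":[0,0,0],"angular":[0,0,0]}], gripper=0)

```text
time: 8.2
tool_pos: [0.4949, -0.0151, 0.1105]
tool_rot: [0.26, 0.019, 0.965, -0.006]
wrist_force: [0.1, 0.1, 0.1]
grip_width: 0.0854
```

Request:
play_rows(deltas=[{"linear":[-5,0,-8.6],"angular":[0,0,0]},{"linear":[-10,0,-17],"angular":[0,0,0]},{"linear":[-10,0,-17],"angular":[0,0,0]},{"linear":[-10,0,-17],"angular":[0,0,0]},{"linear":[0,0,0],"angular":[0,0.131,0]},{"linear":[0,0,0],"angular":[0,0.131,0]},{"linear":[0,0,0],"angular":[0,0.131,0]},{"linear":[0,0,0],"angular":[0,0.131,0]}])

```text
time: 9.0
tool_pos: [0.4958, -0.0152, 0.181]
tool_rot: [0.0, 0.02, 1.0, -0.001]
wrist_force: [0.5, -0.4, -0.4]
grip_width: 0.0858
```

Run:
```python
from h import *
for n in("wrist","side","scene"): shot(n,n+"4")
s=manip.observe();print(s["time"],s["tool_pos"],s["joint_positions"])
p,M=cur();print(M.round(3))
for n in("side4","scene4"):
    im,d,c=load(n);P=cloud(c,d);hsv=cv2.cvtColor(im,cv2.COLOR_RGB2HSV)
    m=((hsv[...,1]<70)&(abs(P[...,2]-.028)<.006)&(P[...,0]>.42)&(P[...,0]<.54)&(P[...,1]>.24)&(P[...,1]<.35)).astype(np.uint8)
    k,l,st,ce=cv2.connectedComponentsWithStats(m)
    for i in range(1,k):
        if st[i,4]>20:
            q=P[l==i];print(n,st[i],ce[i],onz(c,*ce[i],.028).round(4),q.min(0).round(4),q.max(0).round(4))
```

```text
9.15 [ 0.49772216 -0.01527318  0.17907668] [-1.15087031e-01  2.46518884e-01  1.74219886e+00 -6.41592108e-04
  1.14750497e+00 -1.64695884e+00]
[[-0.999  0.039  0.005]
 [ 0.039  0.999 -0.001]
 [-0.005 -0.001 -1.   ]]
side4 [298 299  18  13 175] [306.90857143 304.72      ] [0.4699 0.3013 0.028 ] [0.4435 0.2711 0.022 ] [0.4976 0.3272 0.0315]
scene4 [342 179  15  13 134] [349.25373134 184.21641791] [0.4786 0.2895 0.028 ] [0.4511 0.2663 0.0221] [0.5043 0.3204 0.03  ]
```

View pics/wrist4.png

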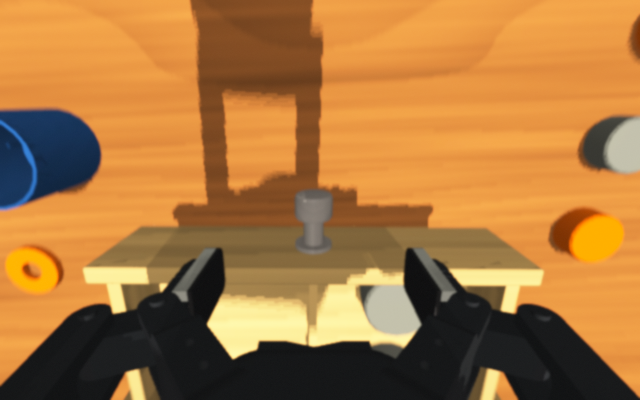

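View pics/scene4.png

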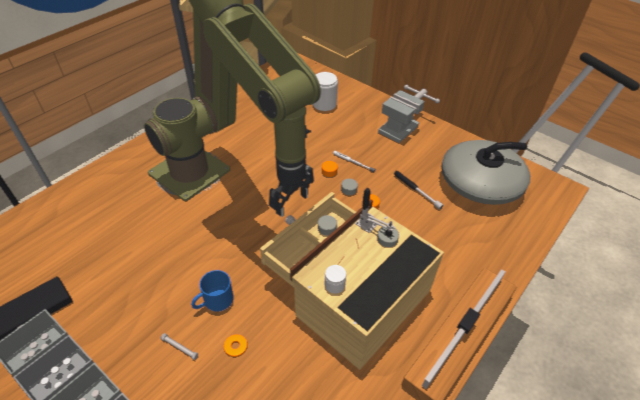

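Request:
play_rows(deltas=[{"linear":[3,15,-5],"angular":[0,0,0]},{"linear":[4,35,-5],"angular":[0,0,0]},{"linear":[5,48,0],"angular":[0,0,0]},{"linear":[5,48,0],"angular":[0,0,0]},{"linear":[5,48,0],"angular":[0,0,0]},{"linear":[5,48,0],"angular":[0,0,0]},{"linear":[4,42,0],"angular":[0,0,0]},{"linear":[4,24,0],"angular":[0,0,0]}])

```text
time: 9.95
tool_pos: [0.4702, 0.2962, 0.1888]
tool_rot: [0.002, 0.018, 1.0, 0.0]
wrist_force: [1.2, -0.2, 0.3]
grip_width: 0.0854
```

Request:
play_rows(deltas=[{"linear":[0,0,0],"angular":[0,0,0]},{"linear":[0,0,0],"angular":[0,0,0]}])

```text
time: 10.15
tool_pos: [0.4705, 0.2932, 0.1887]
tool_rot: [0.001, 0.019, 1.0, -0.001]
wrist_force: [-0.5, -1.7, 0.9]
grip_width: 0.0855
```

Run:
```python
from h import *
im,d,c=shot("wrist","wrist5");P=cloud(c,d);hsv=cv2.cvtColor(im,cv2.COLOR_RGB2HSV)
s=manip.observe();print(s["time"],s["tool_pos"],s["joint_positions"])
m=((hsv[...,1]<70)&(abs(P[...,2]-.028)<.006)&(P[...,0]>.40)&(P[...,0]<.54)&(P[...,1]>.22)&(P[...,1]<.37)).astype(np.uint8)
k,l,st,ce=cv2.connectedComponentsWithStats(m)
for i in range(1,k):
    if st[i,4]>80:
        q=P[l==i];cn,_=cv2.findContours((l==i).astype(np.uint8),0,1);g=max(cn,key=len)[:,0]
        w=np.array([onz(c,u,v,.028) for u,v in g]);cc,r=cv2.minEnclosingCircle((w[:,:2]*1000).astype(np.float32))
        print(st[i],ce[i],onz(c,*ce[i],.028).round(4),q.min(0).round(4),q.max(0).round(4),cc,r)
```

```text
10.2 [0.47097313 0.29261271 0.18881823] [ 0.48170948  0.31392386  1.6115654  -0.00311812  1.2145774  -1.04937648]
[ 289  155   53   52 2153] [315.14398514 180.59033906] [0.4727 0.2944 0.028 ] [0.447  0.2677 0.0222] [0.5009 0.321  0.0292] (473.28521728515625, 294.4637451171875) 27.48923110961914
```

View pics/wrist5.png

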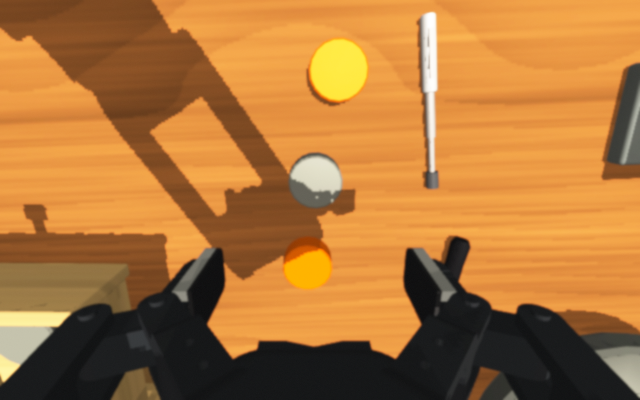

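Run:
```python
from h import *
im,d,c=load("wrist5");P=cloud(c,d)
for u,v in((412,252),(418,256),(215,256),(222,254),(430,285),(435,300)):print(u,v,P[v,u].round(4),im[v,u])
todo(np.array([.473,.2944,.002]),Rt(0))
```

```text
412 252 [0.4612 0.3369 0.2098] [23 23 23]
418 256 [0.4613 0.3383 0.2134] [91 90 83]
215 256 [0.4592 0.2513 0.2114] [18 18 18]
222 254 [0.4632 0.2511 0.2018] [55 34 21]
430 285 [0.4624 0.3363 0.2333] [18 17 17]
435 300 [0.4653 0.3365 0.2381] [19 19 20]
rotvec tool [-0.002  0.003  0.003]
lin mm in TARGET tool axes [ -2.    1.9 186.8]
lin mm in tool axes [ -1.4   2.2 186.8]
```

Request:
play_rows(deltas=[{"linear":[-2,2,25],"angular":[-0.002,0.003,0.003]},{"linear":[0,0,35],"angular":[0,0,0]},{"linear":[0,0,35],"angular":[0,0,0]},{"linear":[0,0,30],"angular":[0,0,0]},{"linear":[0,0,20],"angular":[0,0,0]},{"linear":[0,0,0],"angular":[0,0,0]},{"linear":[0,0,0],"angular":[0,0,0]}])

```text
time: 10.9
tool_pos: [0.4746, 0.2946, 0.0444]
tool_rot: [-0.0, 0.022, 1.0, 0.0]
wrist_force: [1.2, -0.4, 0.3]
grip_width: 0.0855
```

Run:
```python
from h import *
todo(np.array([.473,.2944,.002]),Rt(0));print(manip.observe()["wrist_force"])
```

```text
rotvec tool [ 0.001 -0.    -0.002]
lin mm in TARGET tool axes [ 1.6 -0.3 42.4]
lin mm in tool axes [ 1.6 -0.3 42.4]
[ 1.20296831 -0.44718776  0.33037547]
```

Request:
play_rows(deltas=[{"linear":[1,0,12],"angular":[0,0,0]},{"linear":[0,0,12],"angular":[0,0,0]},{"linear":[0,0,10],"angular":[0,0,0]},{"linear":[0,0,8],"angular":[0,0,0]},{"linear":[0,0,0],"angular":[0,0,0]}])

```text
time: 11.4
tool_pos: [0.4727, 0.2956, 0.0007]
tool_rot: [-0.001, 0.021, 1.0, -0.0]
wrist_force: [-0.9, -0.5, -0.1]
grip_width: 0.0853
```

Request:
play_rows(deltas=[{"linear":[0,0,0],"angular":[0,0,0]},{"linear":[0,0,0],"angular":[0,0,0]},{"linear":[0,0,0],"angular":[0,0,0]},{"linear":[0,0,0],"angular":[0,0,0]},{"linear":[0,0,0],"angular":[0,0,0]}], gripper=255)

```text
time: 11.9
tool_pos: [0.4742, 0.2963, 0.0028]
tool_rot: [0.001, 0.021, 1.0, 0.001]
wrist_force: [-0.2, -1.1, 5.3]
grip_width: 0.0542
```

Run:
```python
from h import *
s=manip.observe();print(s);im,d,c=shot("wrist","wrist6")
```

```text
{'time': 11.9, 'joint_positions': array([ 4.82429559e-01,  5.47660808e-01,  1.80083214e+00,  1.08353132e-03,
        7.91267790e-01, -1.04716898e+00]), 'joint_velocities': array([ 0.00084965, -0.0001507 , -0.00077684, -0.00135038,  0.00218666,
       -0.00063207]), 'joint_efforts': array([ 4.44514991e-02, -4.73606515e+01, -1.39639154e+01,  9.35547310e-02,
       -2.22094925e-01,  9.24880937e-03]), 'tool_pos': array([0.47418756, 0.29629305, 0.00283509]), 'tool_rot': array([6.16566905e-04, 2.09778221e-02, 9.99779447e-01, 7.79467240e-04]), 'wrist_force': array([-0.22319652, -1.06087673,  5.31195263]), 'wrist_torque': array([-0.12404794,  0.10384793, -0.04832156]), 'grip_width': 0.05422631700012609}
```

View pics/wrist6.png

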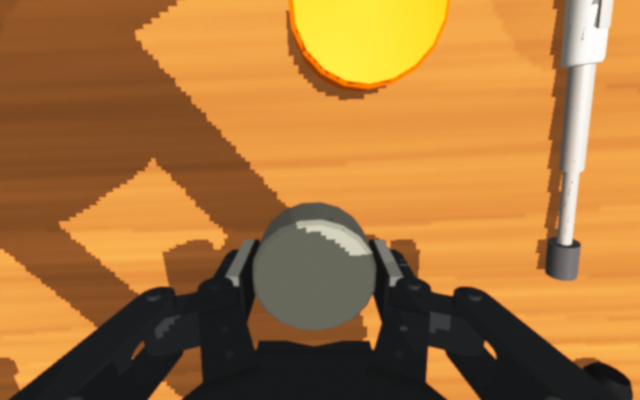

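Request:
play_rows(deltas=[{"linear":[0,0,-5],"angular":[0,0,0]},{"linear":[0,0,-15],"angular":[0,0,0]},{"linear":[0,0,-40],"angular":[0,0,0]},{"linear":[0,0,-45],"angular":[0,0,0]},{"linear":[0,0,-45],"angular":[0,0,0]},{"linear":[0,0,-45],"angular":[0,0,0]},{"linear":[0,0,-40],"angular":[0,0,0]},{"linear":[0,0,-25],"angular":[0,0,0]}])

```text
time: 12.75
tool_pos: [0.4742, 0.2961, 0.2655]
tool_rot: [0.002, 0.021, 1.0, 0.001]
wrist_force: [0.5, 0.6, -2.6]
grip_width: 0.0541
```

Run:
```python
from h import *
s=manip.observe();print(s["tool_pos"],s["wrist_force"],s["grip_width"])
im,d,c=load("scene4");P=cloud(c,d)-O;X=P@CX*1000;Y=P@CY*1000;Z=P[...,2]*1000
for xx in(-80,-60,-40):
    m=(abs(X-xx)<5)&(abs(Y)<190)&(Z>20)&(Z<230)&(d>0)
    o=np.argsort(Y[m]);y=Y[m][o];z=Z[m][o]
    print(xx,[(int(b),int(np.median(z[(y>=b)&(y<b+6)]))) for b in range(-160,165,6) if ((y>=b)&(y<b+6)).any()])
for yy in(-90,-60):
    m=(abs(Y-yy)<5)&(X>-200)&(X<30)&(Z>-20)&(Z<230)&(d>0);x=X[m];z=Z[m]
    print(yy,[(b,int(np.median(z[(x>=b)&(x<b+6)]))) for b in range(-180,30,6) if ((x>=b)&(x<b+6)).any()])
```

```text
[0.47419014 0.29613462 0.26554605] [ 0.50894442  0.58009827 -2.6126    ] 0.0541207670582001
-80 [(-148, 119), (-142, 122), (-136, 140), (-112, 95), (-106, 95), (-100, 94), (-94, 95), (-88, 94), (-82, 95), (-76, 95), (-70, 94), (-64, 95), (-58, 96), (-52, 94), (-46, 94), (-40, 94), (-34, 94), (-28, 93), (-22, 94), (-16, 95), (-10, 101), (-4, 113), (14, 97), (20, 96), (26, 94), (32, 97), (38, 111), (44, 124), (50, 123), (56, 123), (62, 123), (68, 122), (74, 122), (80, 124), (86, 122), (92, 121), (110, 94), (116, 95), (122, 96), (128, 121), (134, 140)]
-60 [(-148, 113), (-142, 126), (-136, 140), (-112, 97), (-106, 94), (-100, 95), (-94, 96), (-88, 94), (-82, 97), (-76, 93), (-70, 94), (-64, 96), (-58, 96), (-52, 94), (-46, 95), (-40, 95), (-34, 97), (-28, 94), (-22, 95), (-16, 95), (-10, 97), (-4, 117), (2, 124), (20, 96), (26, 96), (32, 96), (38, 110), (44, 114), (50, 125), (56, 123), (62, 124), (68, 123), (74, 124), (80, 123), (86, 120), (92, 96), (98, 96), (104, 94), (110, 94), (116, 94), (122, 96), (128, 122), (134, 141)]
-40 [(-148, 129), (-142, 121), (-136, 141), (-10, 128), (-4, 125), (122, 134), (128, 134), (134, 139), (140, 138)]
-90 [(-132, 154), (-126, 155), (-120, 127), (-114, 98), (-108, 94), (-102, 95), (-96, 95), (-90, 95), (-84, 95), (-78, 94), (-72, 94), (-66, 94), (-60, 95), (0, 202), (6, 187), (12, 176), (18, 177), (24, 177)]
-60 [(-156, 208), (-150, 213), (-144, 210), (-138, 217), (-132, 151), (-126, 155), (-120, 129), (-114, 104), (-108, 95), (-102, 95), (-96, 95), (-90, 95), (-84, 95), (-78, 92), (-72, 95), (-66, 93), (-60, 96), (-54, 97), (0, 203), (6, 188), (12, 177), (18, 178), (24, 178)]
```

Run:
```python
from h import *
B=c2w([-.058,-.068,.26]);print(B);todo(B,Rt(0))
from kin import *
p=np.load("p.npy")
for z in (.26,.101):
    s=ik(p,c2w([-.058,-.068,z]),Rt(0),[-.1,.35,1.6,0,1.2,-1.6]);print(s.x.round(3),s.cost)
```

```text
[ 0.58722875 -0.08603514  0.26      ]
rotvec tool [ 0.003  0.003 -0.   ]
lin mm in TARGET tool axes [-128.8 -377.2    5.5]
lin mm in tool axes [-129.  -377.1    4.8]
[-0.217  0.313  1.423 -0.     1.406 -1.746] 9.189845470083046e-30
[-0.217  0.455  1.633 -0.     1.054 -1.746] 6.80653737421576e-19
```

Request:
play_rows(deltas=[{"linear":[-4,-15,0],"angular":[0.003,0.003,0]},{"linear":[-8,-30,0],"angular":[0,0,0]},{"linear":[-12,-40,0],"angular":[0,0,0]},{"linear":[-15,-40,0],"angular":[0,0,0]},{"linear":[-15,-40,0],"angular":[0,0,0]},{"linear":[-15,-40,0],"angular":[0,0,0]},{"linear":[-15,-40,0],"angular":[0,0,0]},{"linear":[-15,-40,0],"angular":[0,0,0]}])

```text
time: 13.55
tool_pos: [0.5591, 0.0044, 0.26]
tool_rot: [-0.004, 0.021, 1.0, -0.001]
wrist_force: [0.6, 1.1, -1.4]
grip_width: 0.0537
```

Request:
play_rows(deltas=[{"linear":[-15,-40,0],"angular":[0,0,0]},{"linear":[-10,-32,3],"angular":[0,0,0]},{"linear":[-5,-20,2],"angular":[0,0,0]},{"linear":[0,0,0],"angular":[0,0,0]},{"linear":[0,0,0],"angular":[0,0,0]},{"linear":[0,0,0],"angular":[0,0,0]}])

```text
time: 14.15
tool_pos: [0.5856, -0.0857, 0.2563]
tool_rot: [-0.003, 0.021, 1.0, -0.001]
wrist_force: [0.5, 0.1, -2.0]
grip_width: 0.0537
```

Run:
```python
from h import *
im,d,c=shot("wrist","wrist7");todo(c2w([-.058,-.068,.105]),Rt(0));s=manip.observe();print(s["grip_width"],s["wrist_force"])
P=cloud(c,d)-O;X=P@CX*1000;Y=P@CY*1000;Z=P[...,2]*1000
m=(abs(Z-157)<4)&(Y>-170)&(Y<170)&(X<-60)&(X>-200)&(d>0);print("front wall x",np.percentile(X[m],[2,50,98]),np.percentile(Y[m],[1,99]))
m=(abs(Z-127)<4)&(X<-20)&(X>-110)&(abs(Y)<30)&(d>0);print("div y",np.percentile(Y[m],[2,50,98]))
m=(abs(Z-205)<3)&(X>-10)&(X<15);print("lip x",np.percentile(X[m],[2,98]) if m.any() else None)
```

```text
rotvec tool [-0.001 -0.005  0.   ]
lin mm in TARGET tool axes [ -1.4  -0.6 151.8]
lin mm in tool axes [ -2.1  -0.4 151.8]
0.05378177462885536 [-0.19125475 -0.45089052 -2.24175899]
front wall x [-127.9958716  -122.57943449 -116.65517275] [-140.96505422  137.18514468]
div y [-4.98798717 -2.15948511  1.20056612]
lip x [-0.68470677  7.05126242]
```

View pics/wrist7.png

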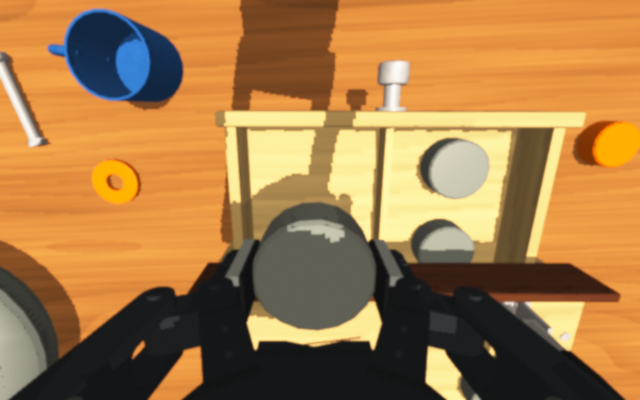

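Request:
play_rows(deltas=[{"linear":[-1,-1,15],"angular":[0,-0.005,0]},{"linear":[0,0,25],"angular":[0,0,0]},{"linear":[0,0,25],"angular":[0,0,0]},{"linear":[0,0,25],"angular":[0,0,0]},{"linear":[0,0,20],"angular":[0,0,0]},{"linear":[0,0,15],"angular":[0,0,0]},{"linear":[0,0,10],"angular":[0,0,0]},{"linear":[0,0,0],"angular":[0,0,0]}])

```text
time: 15.0
tool_pos: [0.5867, -0.0865, 0.1212]
tool_rot: [-0.0, 0.02, 1.0, -0.001]
wrist_force: [0.1, -0.7, -1.8]
grip_width: 0.0538
```

Run:
```python
from h import *
todo(c2w([-.058,-.069,.101]),Rt(0));s=manip.observe();print(s["grip_width"],s["wrist_force"],w2c(s["tool_pos"]))
```

```text
rotvec tool [-0.001 -0.001  0.001]
lin mm in TARGET tool axes [-0.5 -0.5 20.2]
lin mm in tool axes [-0.5 -0.5 20.2]
0.053799054250248335 [ 0.1379427  -0.68854657 -1.83749012] [-0.05849389 -0.06850948  0.1212364 ]
```

Request:
play_rows(deltas=[{"linear":[0,0,6],"angular":[0,0,0]},{"linear":[0,0,5],"angular":[0,0,0]},{"linear":[0,0,3],"angular":[0,0,0]},{"linear":[0,0,1.5],"angular":[0,0,0]},{"linear":[0,0,0],"angular":[0,0,0]}])

```text
time: 15.5
tool_pos: [0.5878, -0.0877, 0.107]
tool_rot: [0.001, 0.021, 1.0, -0.001]
wrist_force: [0.1, -0.3, -1.7]
grip_width: 0.0541
```

Request:
play_rows(deltas=[{"linear":[0,0,1],"angular":[0,0,0]},{"linear":[0,0,1],"angular":[0,0,0]},{"linear":[0,0,0],"angular":[0,0,0]}])

```text
time: 15.8
tool_pos: [0.5879, -0.0877, 0.105]
tool_rot: [0.001, 0.021, 1.0, -0.001]
wrist_force: [-0.3, 1.4, -1.5]
grip_width: 0.054
```

Request:
play_rows(deltas=[{"linear":[0,0,1],"angular":[0,0,0]},{"linear":[0,0,0],"angular":[0,0,0]}])

```text
time: 16.0
tool_pos: [0.5878, -0.0877, 0.1039]
tool_rot: [0.001, 0.021, 1.0, -0.001]
wrist_force: [0.4, 0.7, -2.3]
grip_width: 0.054
```

Request:
play_rows(deltas=[{"linear":[0,0,1],"angular":[0,0,0]},{"linear":[0,0,0],"angular":[0,0,0]}])

```text
time: 16.2
tool_pos: [0.5878, -0.0877, 0.1029]
tool_rot: [0.001, 0.021, 1.0, -0.001]
wrist_force: [0.6, 0.1, -2.1]
grip_width: 0.0537
```

Request:
play_rows(deltas=[{"linear":[0,0,1],"angular":[0,0,0]},{"linear":[0,0,0],"angular":[0,0,0]}])

```text
time: 16.4
tool_pos: [0.5878, -0.0877, 0.1019]
tool_rot: [0.001, 0.021, 1.0, -0.001]
wrist_force: [-0.1, -0.0, -2.7]
grip_width: 0.054
```

Request:
play_rows(deltas=[{"linear":[0,0,0.7],"angular":[0,0,0]},{"linear":[0,0,0],"angular":[0,0,0]}])

```text
time: 16.6
tool_pos: [0.5879, -0.0877, 0.1012]
tool_rot: [0.001, 0.021, 1.0, -0.001]
wrist_force: [0.1, 0.1, -2.8]
grip_width: 0.0541
```

Request:
play_rows(deltas=[{"linear":[0,0,0.7],"angular":[0,0,0]},{"linear":[0,0,0],"angular":[0,0,0]}])

```text
time: 16.8
tool_pos: [0.5878, -0.0877, 0.1005]
tool_rot: [0.001, 0.021, 1.0, -0.001]
wrist_force: [-0.3, 0.8, -1.7]
grip_width: 0.0537
```

Request:
play_rows(deltas=[{"linear":[0,0,0.7],"angular":[0,0,0]},{"linear":[0,0,0],"angular":[0,0,0]}])

```text
time: 17.0
tool_pos: [0.588, -0.0877, 0.0999]
tool_rot: [0.001, 0.021, 1.0, -0.001]
wrist_force: [-0.0, 0.4, -2.3]
grip_width: 0.0538
```

Request:
play_rows(deltas=[{"linear":[0,0,0.5],"angular":[0,0,0]},{"linear":[0,0,0],"angular":[0,0,0]}])

```text
time: 17.2
tool_pos: [0.588, -0.0877, 0.0999]
tool_rot: [0.001, 0.021, 1.0, -0.001]
wrist_force: [-0.6, 0.6, 2.3]
grip_width: 0.0537
```

Request:
play_rows(deltas=[{"linear":[0,0,0.5],"angular":[0,0,0]},{"linear":[0,0,0],"angular":[0,0,0]}])

```text
time: 17.4
tool_pos: [0.5883, -0.0877, 0.0999]
tool_rot: [0.002, 0.021, 1.0, -0.001]
wrist_force: [-1.3, -0.0, 4.9]
grip_width: 0.0539
```

Request:
play_rows(deltas=[{"linear":[0,0,-0.5],"angular":[0,0,0]},{"linear":[0,0,0],"angular":[0,0,0]},{"linear":[0,0,0],"angular":[0,0,0]},{"linear":[0,0,0],"angular":[0,0,0]}], gripper=55)

```text
time: 17.8
tool_pos: [0.5879, -0.0877, 0.0993]
tool_rot: [0.001, 0.021, 1.0, -0.001]
wrist_force: [0.3, -0.0, -0.6]
grip_width: 0.0672
```

Request:
play_rows(deltas=[{"linear":[0,0,-5],"angular":[0,0,0]},{"linear":[0,0,-15],"angular":[0,0,0]},{"linear":[0,0,-30],"angular":[0,0,0]},{"linear":[0,0,-40],"angular":[0,0,0]},{"linear":[0,0,-40],"angular":[0,0,0]},{"linear":[0,0,-20],"angular":[0,0,0]}])

```text
time: 18.4
tool_pos: [0.5893, -0.0877, 0.2539]
tool_rot: [0.004, 0.021, 1.0, -0.002]
wrist_force: [1.2, -0.5, 0.4]
grip_width: 0.067
```

Run:
```python
from h import *
s=manip.observe();print(s["tool_pos"],s["wrist_force"],s["grip_width"])
im,d,c=shot("wrist","wrist8");shot("scene","scene8")
```

```text
[ 0.58932481 -0.0876848   0.25385406] [ 1.22428163 -0.52024607  0.41036303] 0.06701676539195627
```

View pics/wrist8.png

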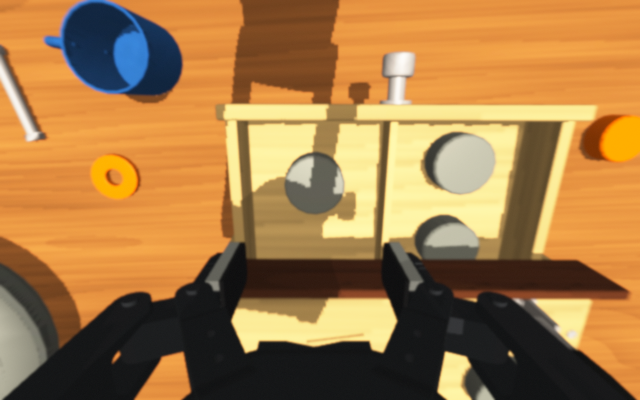

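View pics/scene8.png

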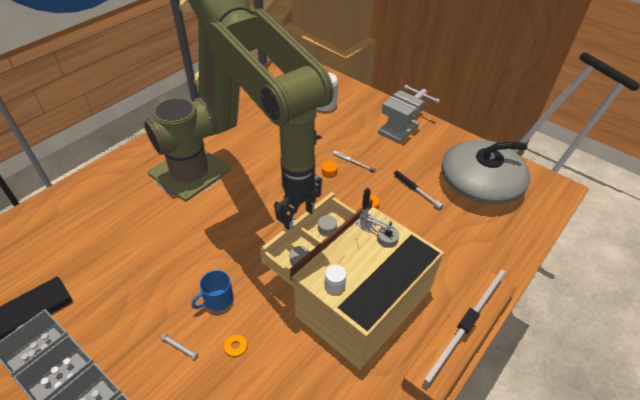

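Run:
```python
from kin import *
im,d,c=load("wrist8");P=cloud(c,d)-O;X=P@CX*1000;Y=P@CY*1000;Z=P[...,2]*1000
m=(Z>110)&(Z<145)&(X<-135)&(X>-200)&(abs(Y)<25)&(d>0);print("knob",m.sum(),np.percentile(X[m],[1,10,50]),np.percentile(Y[m],[2,98]),Z[m].max())
m=(abs(Z-125)<5)&(X<-20)&(X>-112)&(Y<-20)&(Y>-125)&(d>0);print("disc top",Z[m].mean(),X[m].min(),X[m].max(),Y[m].min(),Y[m].max())
p=np.load("p.npy")
for t in(20,25):
    j=[-.15,.2,2.2,.15,.31,-1.8]
    for x,z in((-.205,.22),(-.205,.115),(-.1,.115),(-.025,.115)):
        s=ik(p,c2w([x,0,z]),Rt(t),j);j=s.x;print(t,x,z,j.round(3),s.cost.round(6))
todo(c2w([-.205,0,.22]),Rt(0));todo(None,Rt(20))
```

```text
knob 1093 [-166.48075992 -164.00402256 -154.12594955] [-13.84658762   8.86904735] 138.84491080678842
disc top 123.88928799142883 -83.7859457146934 -28.28522168444356 -97.3321609707916 -41.930716256355645
20 -0.205 0.22 [-0.155 -0.035  2.025  0.054  0.805 -1.715] 0.0
20 -0.205 0.115 [-0.155  0.141  2.201  0.088  0.455 -1.757] 0.0
20 -0.1 0.115 [-0.127  0.268  2.003  0.058  0.524 -1.701] 0.0
20 -0.025 0.115 [-0.114  0.354  1.852  0.044  0.588 -1.676] 0.0
25 -0.205 0.22 [-0.167 -0.067  2.092  0.084  0.685 -1.749] 0.0
25 -0.205 0.115 [-0.167  0.13   2.274  0.175  0.309 -1.852] 0.0
25 -0.1 0.115 [-0.133  0.255  2.077  0.105  0.377 -1.752] 0.0
25 -0.025 0.115 [-0.118  0.338  1.928  0.076  0.442 -1.709] 0.0
rotvec tool [-0.004  0.011 -0.   ]
lin mm in TARGET tool axes [149.9  69.7  34. ]
lin mm in tool axes [150.3  69.8  32.1]
rotvec tool [-0.004 -0.338  0.   ]
```

Request:
play_rows(deltas=[{"linear":[15,7,0],"angular":[0,0,0]},{"linear":[35,16,0],"angular":[0,0,0]},{"linear":[40,18,0],"angular":[0,0,0]},{"linear":[40,18,0],"angular":[0,0,0]},{"linear":[20,9,0],"angular":[0,0,0]},{"linear":[0,0,10],"angular":[-0.002,-0.113,0]},{"linear":[0,0,10],"angular":[-0.002,-0.113,0]},{"linear":[0,0,10],"angular":[0,-0.112,0]}], gripper=255)

```text
time: 19.3
tool_pos: [0.4431, -0.013, 0.2184]
tool_rot: [0.171, 0.021, 0.985, -0.003]
wrist_force: [0.5, 0.5, -0.8]
grip_width: -0.0
```

Request:
play_rows(deltas=[{"linear":[0,0,0],"angular":[0,0,0]},{"linear":[0,0,0],"angular":[0,0,0]}])

```text
time: 19.5
tool_pos: [0.4431, -0.0132, 0.2188]
tool_rot: [0.168, 0.021, 0.986, -0.002]
wrist_force: [1.2, -0.6, 0.8]
grip_width: 0.0001
```

Run:
```python
from h import *
todo(c2w([-.205,-.001,.115]),Rt(20));s=manip.observe();print(s["grip_width"],s["wrist_force"],w2c(s["tool_pos"]),s["joint_positions"])
```

```text
rotvec tool [ 0.002 -0.012 -0.001]
lin mm in TARGET tool axes [35.5  0.2 97.5]
lin mm in tool axes [34.3 -0.  98. ]
7.91846497356646e-05 [ 1.22883935 -0.64616092  0.81103635] [-0.20504889 -0.00121583  0.21878828] [-0.15954414 -0.02827286  2.01826642  0.05596172  0.81793701 -1.71944601]
```

Request:
play_rows(deltas=[{"linear":[7,0,19],"angular":[0,-0.01,0]},{"linear":[9,0,25],"angular":[0,0,0]},{"linear":[9,0,25],"angular":[0,0,0]},{"linear":[7,0,18],"angular":[0,0,0]},{"linear":[3.5,0,10],"angular":[0,0,0]},{"linear":[0,0,0],"angular":[0,0,0]},{"linear":[0,0,0],"angular":[0,0,0]}])

```text
time: 20.2
tool_pos: [0.4465, -0.0134, 0.1166]
tool_rot: [0.175, 0.021, 0.984, -0.003]
wrist_force: [0.5, -0.9, 0.1]
grip_width: -0.0004
```

Run:
```python
from h import *
s=manip.observe();p,M=cur(s);print((M.T@CX).round(4),s["wrist_force"],w2c(p),s["joint_positions"]);shot("wrist","wrist9")
```

```text
[-0.939   0.      0.3438] [ 0.46776584 -0.86618842  0.08806848] [-0.20162702 -0.00129026  0.11664708] [-0.16016786  0.14120143  2.19352572  0.09571833  0.46020657 -1.76745878]
```

View pics/wrist9.png

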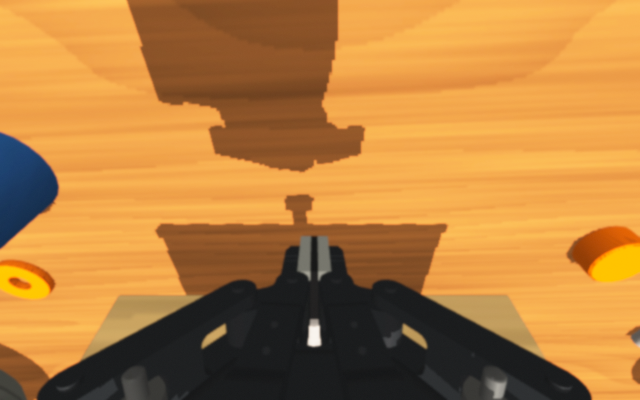

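Request:
play_rows(deltas=[{"linear":[-3.76,0,1.37],"angular":[0,0,0]},{"linear":[-3.76,0,1.37],"angular":[0,0,0]},{"linear":[-3.76,0,1.37],"angular":[0,0,0]},{"linear":[-2.82,0,1.03],"angular":[0,0,0]},{"linear":[-2.82,0,1.03],"angular":[0,0,0]}])

```text
time: 20.75
tool_pos: [0.4622, -0.0138, 0.1163]
tool_rot: [0.174, 0.021, 0.984, -0.003]
wrist_force: [-1.0, -0.4, 0.1]
grip_width: 0.0
```

Request:
play_rows(deltas=[{"linear":[-2.82,0,1.03],"angular":[0,0,0]},{"linear":[-2.82,0,1.03],"angular":[0,0,0]},{"linear":[-2.82,0,1.03],"angular":[0,0,0]},{"linear":[-2.82,0,1.03],"angular":[0,0,0]}])

```text
time: 21.15
tool_pos: [0.4731, -0.0142, 0.1157]
tool_rot: [0.173, 0.021, 0.985, -0.003]
wrist_force: [-3.3, -0.3, 2.6]
grip_width: 0.0002
```

Request:
play_rows(deltas=[{"linear":[-3.76,0,1.37],"angular":[0,0,0]},{"linear":[-4.7,0,1.71],"angular":[0,0,0]},{"linear":[-4.7,0,1.71],"angular":[0,0,0]},{"linear":[-4.7,0,1.71],"angular":[0,0,0]},{"linear":[-4.7,0,1.71],"angular":[0,0,0]},{"linear":[-4.7,0,1.71],"angular":[0,0,0]},{"linear":[-4.7,0,1.71],"angular":[0,0,0]},{"linear":[-4.7,0,1.71],"angular":[0,0,0]}])

```text
time: 21.95
tool_pos: [0.5128, -0.0159, 0.1157]
tool_rot: [0.174, 0.021, 0.985, -0.003]
wrist_force: [-2.4, 0.0, -2.4]
grip_width: 0.0
```

Request:
play_rows(deltas=[{"linear":[-4.7,0,1.71],"angular":[0,0,0]},{"linear":[-4.7,0,1.71],"angular":[0,0,0]},{"linear":[-4.7,0,1.71],"angular":[0,0,0]},{"linear":[-4.7,0,1.71],"angular":[0,0,0]},{"linear":[-4.7,0,1.71],"angular":[0,0,0]},{"linear":[-4.7,0,1.71],"angular":[0,0,0]},{"linear":[-4.7,0,1.71],"angular":[0,0,0]},{"linear":[-4.7,0,1.71],"angular":[0,0,0]}])

```text
time: 22.75
tool_pos: [0.5531, -0.0176, 0.1161]
tool_rot: [0.174, 0.021, 0.985, -0.003]
wrist_force: [-2.9, 0.3, -1.7]
grip_width: 0.0001
```

Run:
```python
from h import *
s=manip.observe();p,M=cur(s);print((M.T@CX).round(4),s["wrist_force"],w2c(p));shot("scene","scene10")
```

```text
[-9.394e-01  1.000e-04  3.429e-01] [-2.85152091  0.33811175 -1.73035731] [-0.09493363 -0.00103974  0.11607882]
```

View pics/scene10.png

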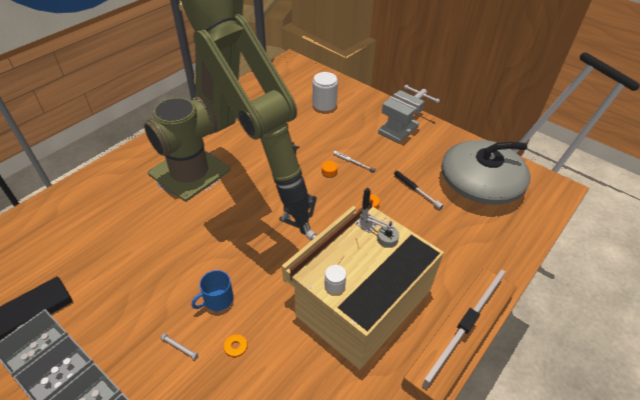

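Request:
play_rows(deltas=[{"linear":[-4.7,0,1.71],"angular":[0,0,0]},{"linear":[-4.7,0,1.71],"angular":[0,0,0]},{"linear":[-4.7,0,1.71],"angular":[0,0,0]},{"linear":[-4.7,0,1.71],"angular":[0,0,0]},{"linear":[-4.7,0,1.71],"angular":[0,0,0]},{"linear":[-4.7,0,1.71],"angular":[0,0,0]},{"linear":[-4.7,0,1.71],"angular":[0,0,0]},{"linear":[-4.7,0,1.71],"angular":[0,0,0]}])

```text
time: 23.6
tool_pos: [0.5933, -0.0193, 0.1163]
tool_rot: [0.174, 0.021, 0.984, -0.003]
wrist_force: [-3.0, -1.1, 1.5]
grip_width: 0.0001
```

Request:
play_rows(deltas=[{"linear":[-4.7,0,1.71],"angular":[0,0,0]},{"linear":[-2.82,0,1.03],"angular":[0,0,0]},{"linear":[-2.82,0,1.03],"angular":[0,0,0]},{"linear":[-1.88,0,0.68],"angular":[0,0,0]},{"linear":[-1.88,0,0.68],"angular":[0,0,0]}])

```text
time: 24.1
tool_pos: [0.6077, -0.0198, 0.1161]
tool_rot: [0.174, 0.021, 0.985, -0.003]
wrist_force: [-2.1, -0.3, 2.5]
grip_width: 0.0001
```

Run:
```python
from h import *
s=manip.observe();p,M=cur(s);print(s["wrist_force"],w2c(p))
```

```text
[-2.14351772 -0.31697398  2.49257902] [-0.04030068 -0.001012    0.1161133 ]
```

Request:
play_rows(deltas=[{"linear":[-1.88,0,0.68],"angular":[0,0,0]},{"linear":[-1.88,0,0.68],"angular":[0,0,0]},{"linear":[-1.88,0,0.68],"angular":[0,0,0]}])

```text
time: 24.4
tool_pos: [0.6137, -0.0201, 0.1161]
tool_rot: [0.174, 0.021, 0.985, -0.003]
wrist_force: [-2.3, 0.1, 1.3]
grip_width: 0.0
```

Request:
play_rows(deltas=[{"linear":[-1.88,0,0.68],"angular":[0,0,0]}])

```text
time: 24.5
tool_pos: [0.6157, -0.0202, 0.1161]
tool_rot: [0.174, 0.021, 0.985, -0.003]
wrist_force: [-1.8, -0.7, 1.2]
grip_width: 0.0002
```

Request:
play_rows(deltas=[{"linear":[-1.88,0,0.68],"angular":[0,0,0]}])

```text
time: 24.6
tool_pos: [0.6178, -0.0203, 0.1162]
tool_rot: [0.174, 0.021, 0.985, -0.003]
wrist_force: [-3.2, -0.7, 1.1]
grip_width: -0.0003
```

Request:
play_rows(deltas=[{"linear":[-1.88,0,0.68],"angular":[0,0,0]}])

```text
time: 24.7
tool_pos: [0.6194, -0.0203, 0.116]
tool_rot: [0.174, 0.021, 0.985, -0.003]
wrist_force: [-7.7, -0.7, 6.3]
grip_width: -0.0
```

Request:
play_rows(deltas=[{"linear":[-0.94,0,0.34],"angular":[0,0,0]},{"linear":[-0.94,0,0.34],"angular":[0,0,0]}])

```text
time: 24.9
tool_pos: [0.6195, -0.0203, 0.1156]
tool_rot: [0.172, 0.02, 0.985, -0.003]
wrist_force: [-10.6, -0.9, 8.0]
grip_width: -0.0001
```

Request:
play_rows(deltas=[{"linear":[-0.94,0,0.34],"angular":[0,0,0]},{"linear":[0,0,0],"angular":[0,0,0]}])

```text
time: 25.1
tool_pos: [0.6195, -0.0202, 0.1153]
tool_rot: [0.171, 0.021, 0.985, -0.002]
wrist_force: [-10.0, -0.4, 8.4]
grip_width: 0.0001
```

Request:
play_rows(deltas=[{"linear":[4.7,0,-1.71],"angular":[0,0,0]},{"linear":[18.8,0,-6.8],"angular":[0,0,0]},{"linear":[28,0,-10],"angular":[0,0,0]},{"linear":[20,0,-20],"angular":[0,0,0]},{"linear":[0,0,-40],"angular":[0,0,0]},{"linear":[0,0,-40],"angular":[0,0,0]},{"linear":[0,0,0],"angular":[0,0,0]}])

```text
time: 25.8
tool_pos: [0.5181, -0.0165, 0.209]
tool_rot: [0.18, 0.021, 0.983, -0.003]
wrist_force: [0.1, -0.3, 0.5]
grip_width: -0.0001
```

Run:
```python
from h import *
im,d,c=shot("wrist","wrist11");shot("scene","scene11");shot("side","side11")
P=cloud(c,d)-O;X=P@CX*1000;Y=P@CY*1000;Z=P[...,2]*1000
m=(Z>110)&(Z<145)&(X<5)&(X>-60)&(abs(Y)<25)&(d>0);print("knob",m.sum(),np.percentile(X[m],[1,10,50]))
m=(Z>95)&(Z<150)&(X>8)&(X<32)&(abs(Y)>30)&(abs(Y)<110)&(d>0);print("face",m.sum(),np.percentile(X[m],[10,50,90]))
s=manip.observe();print(s["time"],s["wrist_force"],s["tool_pos"])
```

```text
Traceback (most recent call last):
IndexError: index -1 is out of bounds for axis 0 with size 0
```

View pics/wrist11.png

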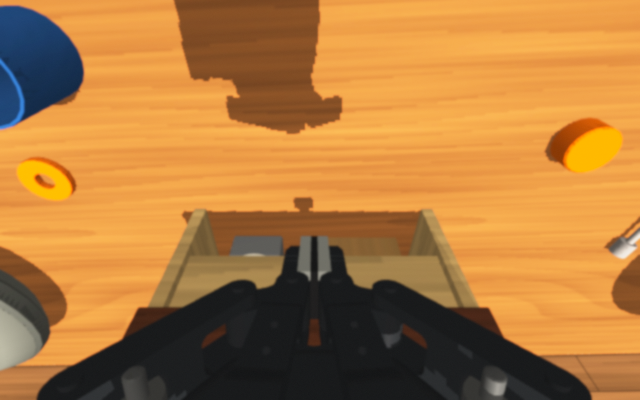

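View pics/scene11.png

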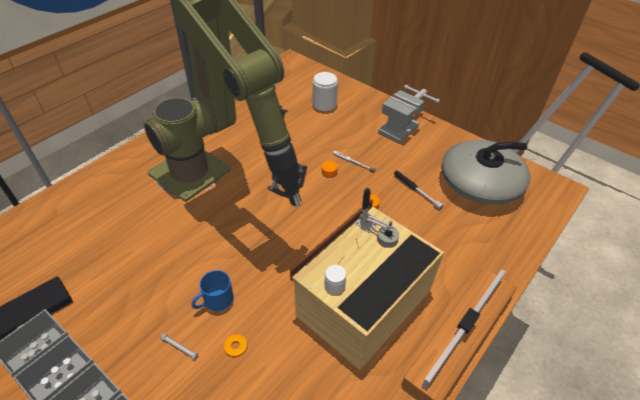

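View pics/side11.png

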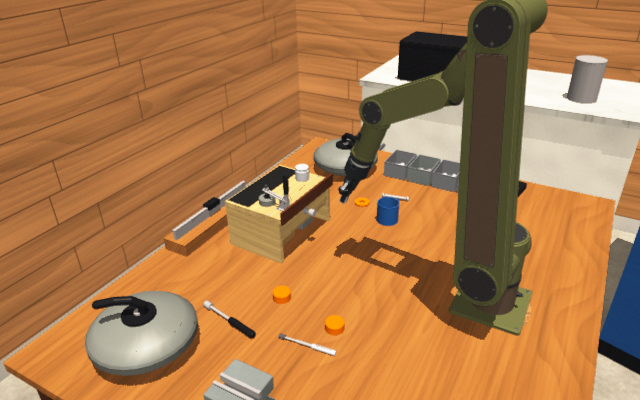

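Drawer looks shut, the knob is hidden behind the fingers in the wrist view, and other items are in place. Checking the face depth numerically against the initial view.

Run:
```python
from h import *
for n in("wrist1","wrist11","side0","side11"):
    im,d,c=load(n);P=cloud(c,d)-O;X=P@CX*1000;Y=P@CY*1000;Z=P[...,2]*1000
    m=(Z>100)&(Z<145)&(X>-10)&(X<45)&(abs(Y)>30)&(abs(Y)<130)&(d>0)
    k=(Z>112)&(Z<139)&(X<5)&(X>-40)&(abs(Y)<16)&(d>0)
    print(n,m.sum(),np.percentile(X[m],[10,50,90]) if m.any() else 0,"knob",k.sum(),np.percentile(X[k],[3,50]) if k.any() else 0)
a,b=load("scene0")[0].astype(int),load("scene11")[0].astype(int)
s=manip.observe();print(s["time"],s["wrist_force"],s["tool_pos"])
```

```text
wrist1 7834 [15.27153719 16.0767271  16.86844079] knob 834 [-23.62216577 -22.09209417]
wrist11 2888 [18.63231273 19.51340508 20.40449142] knob 0 0
side0 294 [11.31582546 13.76304224 16.55612066] knob 58 [-26.84251933 -16.93388083]
side11 255 [14.66171947 17.58257359 20.06884109] knob 54 [-23.83332122 -16.06409139]
25.95 [ 0.58086814 -0.46476838 -0.766079  ] [ 0.51564795 -0.01617099  0.20347956]
```

Run:
```python
from h import *
print(manip.hand_in())
```

```text
the job is handed in; nothing more can be done
None
```

I handed the job in at about 26 s: the granite disc is in the drawer's empty bay and the drawer is shut.

- **Opening:** I gripped the knob at a 30° tilt and drew the drawer out, at 2 mm per step near the end. The stop was felt at about 149 mm out. I pulled on to about 21 N along the pull (about 32 N in all, the rest vertical) before easing off and letting go.
- **Placing:** I lowered the disc onto the bay floor with about 5 N of contact and released it. The wrist picture afterwards showed it flat and clear of the walls, with its top at about 124 mm (125 mm expected).
- **Shutting:** I pushed the knob with closed fingers until it stopped hard, at about 10 N along the push.

**Last checks:** the drawer's face measured 19.5 mm in the wrist view, against 20 mm when shut. It had moved in about 3.5 mm from where it started. The coarser side view gave 17.6 mm, but that view already read about 2 mm low at the start, so I trusted the wrist figure. The fingers hid the knob in the last wrist view, so I could not measure it there. The other things on the bench and shelf looked unmoved by eye; I did not measure them. The arm was clear of everything when I handed in.

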